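# Uncover the die tray and hold it up level

## Robot

A 6-joint arm with a two-finger parallel gripper is mounted at the origin on the work surface. World frame = base frame: x ahead of the robot, y to its left, z up, the work surface at z = 0. Lengths are in mm, angles in rad, forces in N, time in s.
With the tool pointing down it reaches from about 350 to 975 mm from the base axis. Payload 7.1 kg.
Tool frame: the origin (TCP) lies at the very end of the fingers, on their centre line; the grasp point (between the pads) lies 19 mm behind it; z points along the fingers, x is the direction in which the jaws open and shut, and the axes are right-handed (so a half turn about z gives the same grasp; the last joint's range is limited). The gripper opens to 88 mm and grips with 3 to 60 N. Pads are 20 mm wide; open, the fingers measure 115 mm over their backs; the gripper's body (75 mm by 178 mm) begins 61 mm behind the grasp point.
Start: joints at [1.135, 0.423, 1.63, -0, 1.089, -0.019], TCP at [252.99, 571.49, 222.675] pointing down, gripper open.
Joint ranges: [-3, 3], [-0.9, 2.11], [0.09, 2.58], [-1.31, 4.45], [0.11, 2.69], [-2.54, 2.54]. Speed limits (rad/s): [2.39, 2.39, 3.01, 3.14, 3.14, 3.14].

## Interface

Orientations are given as a rotation vector (axis times angle).
In Python, from workcell import ctrl gives the robot as it stands. The module is installed in compiled form; this text tells all that it offers.
- The arm moves only by the tool move_arm, never from a script. Its argument "motion" is a list of rows, each a list of 2 entries, a list of its own where there are three numbers: the shift along the tool's x, y, z normalised to -1 to 1, where 1 is 150 mm, then the turn, a rotation vector about the tool's x, y, z normalised to -1 to 1, where 1 is 60 degrees. In form: [[[x, y, z], [rx, ry, rz]], ...]. A call has exactly 5 rows; each row is the pose to reach, as a shift and turn from the pose commanded when the call began, along the tool's axes at that moment; what a row does not reach only later rows make up. A row lasts 1/8 s, in which the tool goes at most 62.5 mm and 10.7 degrees, less where a joint would pass 70% of its speed; a pose out of reach is approached as far as the arm can. A call with a number of a shift or a turn outside -1 to 1 is refused whole. A call with a gripper value outside its range is refused whole. "gripper" is the opening, from 0 (shut) to 1 (fully open), set as the call begins (left out, the last holds). The fingers move at their own pace and stop on an object; the grip force is fixed at half the most. Time passes only in rows, so rows that repeat a pose let the fingers close, or fill a call up. It gives the time, the measured TCP pose, the force and the opening at its end, in the units of the state.
- ctrl.get_obs(): the state, without advancing time (a new reading comes with each control period).
- ctrl.get_image(name): name is "side" or "top"; returns a dict with "pixels" (384x512x3 uint8, red, green, blue), "camera_matrix" (3x3 intrinsics, pixels), "D" ([k1, k2, p1, p2, k3] as OpenCV has them; the pictures are not rectified), "R" (3x3) and "t" (3): a world point X has camera coordinates R X + t. Camera axes: x right, y down, z forward; pixel columns grow to the right and rows downward; lengths in mm; the calibration is good to about 2 mm. A picture is of the moment at which its call begins. There is no depth.
- ctrl.close_job(): hands the job in, once; it reports no verdict.
Trained networks look in the newest picture that a camera, given by its name, has taken for a name from the list of things; names that differ only in an ending like _2 or _b are one class to them, and where a whole thing is asked for, a point or a joint stands for the part that bears it (a point fixed in the world has none). Each returns a list of dicts, best first, with "p" (0 to 1); they miss things now and then, are a little off and sometimes report something else, mostly with a low value. They report only what shows in the picture. A call takes as long as a camera call. They do not tell look-alikes from the thing itself.
- ctrl.boxes_of(camera, name): "location" ([x, y, z] in mm, in world coordinates, good to about 4 mm: the middle of the surface that is visible of it).
- ctrl.regions_of(camera, name): "mask" (384x512 bool, what is visible of it).
- ctrl.pinpoint(camera, name): "location" ([x, y, z] in mm, in world coordinates, good to about 4 mm: a listed point, or the origin of a listed thing).
The state is a dict: "t": time; "qpos": joint angles; "qvel": joint speeds; "joint_torque": joint torques, N m; "ee_pos": TCP position; "orientation": TCP orientation; "ft_force": force on the tool from outside, world axes, zero at the start; "moment": the same for the moment, N m; "width": finger opening in mm.
Only numpy, scipy, OpenCV 4.12 (cv2) and the standard library are available. Lean on these libraries where they do the work, as an engineer would, in place of code of your own. Each camera call takes 0.05 s, during which the arm holds its last target.

## Task

Lift the clear dust cover straight off the tray by its black knob and set it down upright, not dropped, on the green rubber mat, wholly on the mat. Then take the terracotta tray by its blue handle, lift it off the stand until its underside is at least 15 cm above the bench, and hold it there level and still for three seconds, and finish still holding it in the air, with the three little tooth dies still standing on it. Do not tip the tray on the way, and leave the cast, the jar and the bottle where they are.

Things in the scene. Friction and masses are not known exactly. Their poses are not given: they have to be found in the camera images.
- cover: Clear plastic dust cover, an upside-down round cup, 128 mm across, wall 3 mm, 96 mm high, 0.17 to 0.31 kg; at the start it stands over the tray on the stand's base. Origin at the centre of its open lower rim, z up. The inside is 92 mm high; at the start it must rise at least 90 mm to pass the tray's handle. On top a steel neck 12 mm thick and 14 mm high carries the black knob.
- cover_knob (a point): Centre of the cover's black knob: an upright cylinder 28 mm across and 24 mm high, 122 mm above the cover's lower rim, on its axis; there are 14 mm free between the knob's underside and the cover's top. Grip from above at any yaw.
- mat: Plain green rubber mat fixed on the bench, 180 x 180 x 4 mm, sides along its x and y. Origin at the centre of its underside; its top is at z = 0.004.
- stand: Grey round stand fixed on the bench: base disc 156 mm across and 10 mm high, in its middle a steel pedestal 68 mm across whose top is 22 mm above the bench. Origin at the centre of its underside.
- tray: Round terracotta tray, 100 mm across, floor 6 mm thick, rim 10 mm high, 0.22 to 0.40 kg, lying loose on the stand's pedestal. Origin at the centre of its underside (0.022 above the bench at the start), z up. From its middle rises a steel stem 10 mm thick with the blue handle on top.
- tray_grip (a point): Centre of the tray's blue handle, an upright block 26 mm along the tray's x, 14 mm along its y (pinch across these flat faces, fingers closing along y) and 28 mm high, 58 mm above the tray's underside on its axis. Fingertips may reach down to 35 mm above the tray's underside without meeting the dies.
- cast: Bystander: yellow tooth cast on a white plaster plinth, 58 x 62 x 37 mm, loose. Origin at the centre of its underside.
- jar: Bystander: small glass jar with white cap, 44 mm across, 55 mm high, loose. Origin at the centre of its underside.
- bottle: Bystander: small amber bottle with white cap, 48 mm across, 80 mm high, loose. Origin at the centre of its underside.
- die0: One of three small loose tooth dies standing on the tray around the stem, about 31 mm from it: yellow stone foot 16 mm across, ivory crown, 20 mm high in all, 12 g. Origin at the centre of its underside.
- die1: One of three small loose tooth dies standing on the tray around the stem, about 31 mm from it: yellow stone foot 16 mm across, ivory crown, 20 mm high in all, 12 g. Origin at the centre of its underside.
- die2: One of three small loose tooth dies standing on the tray around the stem, about 31 mm from it: yellow stone foot 16 mm across, ivory crown, 20 mm high in all, 12 g. Origin at the centre of its underside.
Mind the look-alikes: they are no part of the job. There is more than one size of the cover; the job needs the smaller. There is more than one size of the stand; the job needs the larger.

How it is judged:
By the outcome, as a careful person would: the job done as asked, in the order asked, and still so for the second after the job is handed in, while the arm keeps its last pose, push and grip.
It also fails if it takes over 64 s, if anything falls off the work surface, if the arm or the gripper's body presses on something with over 40 N, if the wrist force passes 120 N, or if a joint passes its speed limit or range.

## Working session

There is one attempt and no reset: what is moved stays moved. The work goes in short steps, Python scripts to look and compute and a tool call to move; the robot and the scene stay as the last step left them, time stands still between calls to the robot, and variables do not carry over. Pictures are saved under pics/ and viewed, and the job is handed in when it is done.

Besides the shell and the picture viewer there is one more tool, called as name(argument=value, ...) on one line, values as JSON. move_arm: Moves the arm, as the interface text tells. Its arguments: {"type":"object","properties":{"motion":{"type":"array","items":{"type":"array"}},"gripper":{"type":"number"}},"required":["motion"]}

```bash
mkdir -p pics; cat > h.py <<'E'
import numpy as np, cv2
from workcell import ctrl
def snap(n,f):
    im=ctrl.get_image(n); cv2.imwrite(f'pics/{f}.png',im['pixels'][:,:,::-1]); return im
def proj(im,X):
    r,_=cv2.Rodrigues(np.array(im['R'],float)); p,_=cv2.projectPoints(np.array(X,float).reshape(-1,1,3),r,np.array(im['t'],float),np.array(im['camera_matrix'],float),np.array(im['D'],float)); return p.reshape(-1,2)
def ray(im,uv,z):
    K=np.array(im['camera_matrix'],float);D=np.array(im['D'],float);R=np.array(im['R']);t=np.array(im['t'])
    u=cv2.undistortPoints(np.array(uv,float).reshape(-1,1,2),K,D).reshape(-1,2)
    d=np.c_[u,np.ones(len(u))]@R; c=-R.T@t
    return c+d*((z-c[2])/d[:,2])[:,None]
E
python3 - <<'E'
from h import *
o=ctrl.get_obs(); print({k:np.round(v,3) for k,v in o.items()})
for c in ['side','top']:
    im=snap(c,c+'0'); print(c,-np.array(im['R']).T@im['t'])
    for n in ['cover','cover_knob','mat','stand','tray','tray_grip','cast','jar','bottle','die0']:
        print(n,[(np.round(d['location']).tolist(),round(d['p'],2),np.round(proj(im,d['location'])[0]).tolist()) for d in ctrl.pinpoint(c,n)])
E
```

```text
{'t': np.float64(0.0), 'qpos': array([ 1.135,  0.424,  1.631, -0.   ,  1.089, -0.019]), 'qvel': array([-0.001,  0.   , -0.   , -0.001, -0.002,  0.   ]), 'joint_torque': array([-1.0000e-03, -5.4463e+01, -2.7366e+01,  6.4000e-02,  2.3000e-02,
       -0.0000e+00]), 'ee_pos': array([252.769, 570.997, 221.918]), 'orientation': array([ 2.632e+00,  1.713e+00, -2.000e-03]), 'ft_force': array([-0.355, -0.388,  0.196]), 'moment': array([-0.01 ,  0.043, -0.038]), 'width': np.float64(87.636)}
side [  287.52890218 -1237.94260399   870.16479278]
cover [([532.0, 193.0, 13.0], 0.87, [231.0, 182.0]), ([321.0, 179.0, -3.0], 0.73, [175.0, 195.0])]
cover_knob [([317.0, 178.0, 172.0], 0.87, [169.0, 152.0]), ([534.0, 198.0, 132.0], 0.6, [230.0, 153.0])]
mat [([546.0, -184.0, 4.0], 0.64, [258.0, 245.0])]
stand [([488.0, 22.0, 2.0], 0.97, [227.0, 212.0]), ([532.0, 201.0, 1.0], 0.58, [230.0, 184.0])]
tray []
tray_grip []
cast [([822.0, -55.0, -1.0], 0.71, [327.0, 212.0])]
jar [([568.0, -432.0, 1.0], 0.86, [288.0, 302.0]), ([532.0, 201.0, 3.0], 0.47, [230.0, 184.0])]
bottle [([548.0, 431.0, -0.0], 0.51, [224.0, 157.0])]
die0 []
top [ 478.28319391    7.25452621 1183.08770555]
cover [([321.0, 182.0, -0.0], 0.94, [208.0, 281.0]), ([532.0, 201.0, 11.0], 0.67, [202.0, 213.0])]
cover_knob [([319.0, 182.0, 170.0], 0.87, [199.0, 290.0]), ([531.0, 199.0, 130.0], 0.55, [195.0, 211.0])]
mat [([549.0, -185.0, -4.0], 0.91, [324.0, 206.0])]
stand [([488.0, 21.0, 0.0], 0.9, [259.0, 226.0])]
tray [([532.0, 200.0, 129.0], 0.3, [195.0, 211.0])]
tray_grip []
cast [([822.0, -62.0, 1.0], 0.54, [283.0, 122.0])]
jar [([573.0, -428.0, -6.0], 0.59, [401.0, 198.0])]
bottle [([557.0, 434.0, 3.0], 0.72, [129.0, 206.0])]
die0 []
```

```bash
ls pics
```

```text
side0.png
top0.png
```

```bash
python3 - <<'E'
import cv2
a=cv2.imread('pics/top0.png');b=cv2.imread('pics/side0.png')
cv2.imwrite('pics/topc.png',cv2.resize(a[150:320,140:400],None,fx=3,fy=3,interpolation=cv2.INTER_CUBIC))
cv2.imwrite('pics/sidec.png',cv2.resize(b[110:280,130:360],None,fx=3.4,fy=3.4,interpolation=cv2.INTER_CUBIC))
E
```

```text
(no output)
```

View pics/topc.png

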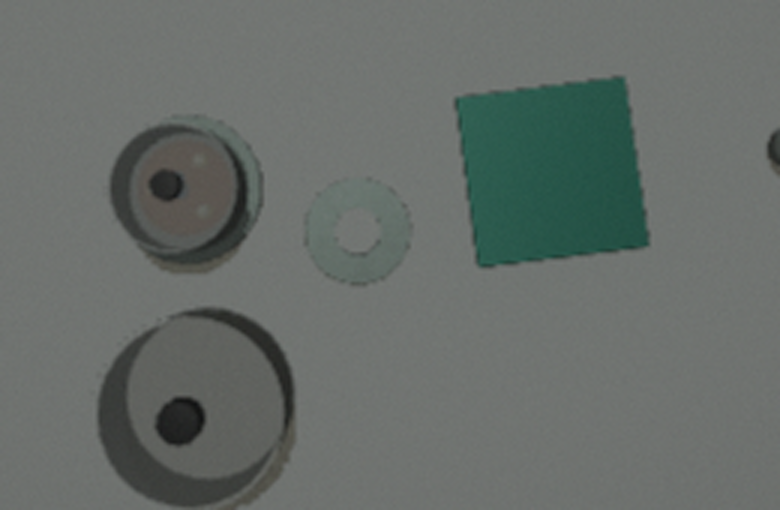

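View pics/sidec.png

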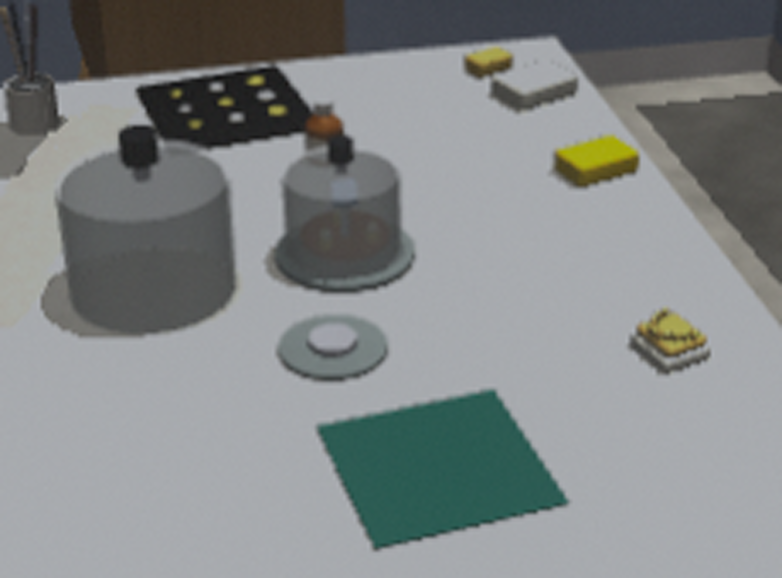

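View pics/side0.png

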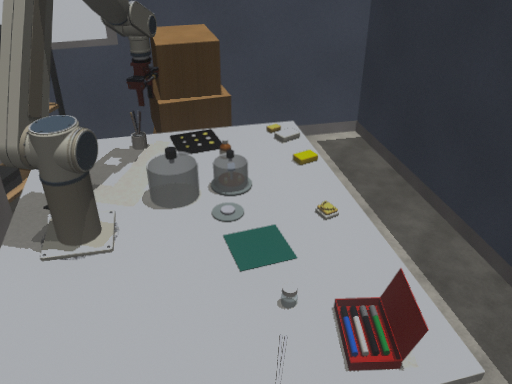

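The candidate covers in the top image are at (202,213) and (208,281). The one at (202,213) is the smaller; it stands on the larger stand with the terracotta tray visible inside, so it is the one meant. The other is larger, taller and empty, and the small bare stand at (259,226) is a decoy. The enlarged crops confirm this. Next I'll refine the knob and mat positions.

```bash
python3 - <<'E'
from h import *
ims={c:snap(c,c+'1') for c in ['side','top']}
def cent(c,box,th):
    g=ims[c]['pixels'].astype(int).max(2); x0,y0,x1,y1=box
    m=(g[y0:y1,x0:x1]<th).astype(np.uint8)
    n,l,s,ce=cv2.connectedComponentsWithStats(m)
    for i in range(1,n):
        if s[i,4]>20: print(c,th,s[i],ce[i]+[x0,y0])
for th in(40,50,60): cent('top',(180,195,215,230),th); cent('side',(220,143,242,166),th)
def tri(a,b):
    L=[]
    for c,uv in(('side',a),('top',b)):
        im=ims[c];L.append((ray(im,[uv],0)[0],ray(im,[uv],300)[0]))
    (p,p2),(q,q2)=L;d=p2-p;e=q2-q
    s=np.linalg.lstsq(np.c_[d,-e],q-p,rcond=None)[0];A=p+s[0]*d;B=q+s[1]*e
    return A,B
print(tri((230.2,154),(195.2,211.3)))
print('z132',ray(ims['side'],[(230.2,154)],132),ray(ims['top'],[(195.2,211.3)],132), 'top z144',ray(ims['top'],[(195.2,211.3)],140))
for c in ims:
    p=ims[c]['pixels'].astype(int); m=((p[:,:,1]-p[:,:,0])>30).astype(np.uint8)
    n,l,s,ce=cv2.connectedComponentsWithStats(m);i=1+s[1:,4].argmax();k=cv2.findContours((l==i).astype(np.uint8),0,2)[0][0]
    q=cv2.approxPolyDP(k,6,True)[:,0]; w=ray(ims[c],q,4); print(c,s[i],np.round(w),w.mean(0))
    # base disc of stand
    for r in ctrl.regions_of(c,'stand')[:3]:
        ys,xs=np.where(r['mask']);print('stand',r['p'],xs.min(),xs.max(),ys.min(),ys.max())
# predicted knob circles
a=np.linspace(0,2*np.pi,24)
for c in ims:
    v=ims[c]['pixels'][:,:,::-1].copy(); v=cv2.resize(v,None,fx=4,fy=4,interpolation=cv2.INTER_CUBIC)
    for (x,y) in [(532,200)]:
        for r,z in((14,120),(14,144),(78,10),(64,10),(64,106)):
            P=proj(ims[c],np.c_[x+r*np.cos(a),y+r*np.sin(a),0*a+z]); cv2.polylines(v,[((P+.5)*4-.5).astype(np.int32)],True,(0,255,0) if r<20 else (0,0,255),1)
    x0,y0=(150,170) if c=='top' else (180,120)
    cv2.imwrite(f'pics/ov_{c}.png',v[y0*4:(y0+90)*4,x0*4:(x0+100)*4])
E
```

```text
side 40 [ 7 10  6  5 21] [229.19047619 155.        ]
top 50 [10 12 11 10 78] [194.97435897 211.43589744]
side 50 [ 7  7  7  8 46] [229.43478261 153.63043478]
top 60 [10 12 11 10 88] [195.18181818 211.36363636]
side 60 [ 6  6  8 10 54] [229.44444444 153.61111111]
(array([534.44335827, 199.14347346, 129.0431811 ]), array([531.48270915, 199.61994479, 128.98071259]))
z132 [[533.45825499 193.40999705 132.        ]] [[531.33032933 199.06895092 132.        ]] top z144 [[530.92657893 197.60902004 140.        ]]
side [ 224  225   73   46 2089] [[ 644. -263.    4.]
 [ 626.  -93.    4.]
 [ 454. -109.    4.]
 [ 471. -282.    4.]] [ 548.74384588 -186.66446955    4.        ]
stand 0.78 211 251 180 195
stand 0.59 212 243 202 220
top [ 292  176   64   63 3163] [[ 643. -259.    4.]
 [ 624.  -85.    4.]
 [ 450. -106.    4.]
 [ 470. -278.    4.]] [ 546.76708319 -181.86953469    4.        ]
stand 0.89 242 276 210 243
stand 0.63 292 356 175 238
stand 0.56 200 227 190 236
```

View pics/ov_top.png

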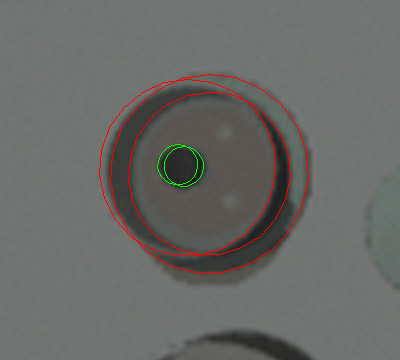

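View pics/ov_side.png

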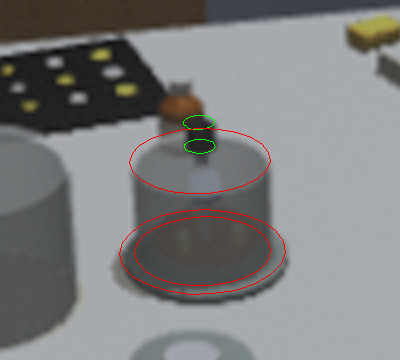

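```bash
cat >> h.py <<'E'
from scipy.spatial.transform import Rotation as Rn
def to(target,yawdeg=None):
    """total shift/turn from measured pose to target, tool-down yaw; normalised"""
    o=ctrl.get_obs(); R=Rn.from_rotvec(o['orientation']); s=R.inv().apply(np.array(target)-o['ee_pos'])/150
    x=R.apply([1,0,0]); y0=np.degrees(np.arctan2(x[1],x[0]))
    yd=y0 if yawdeg is None else yawdeg
    a=np.radians(yd); T=Rn.from_matrix(np.array([[np.cos(a),np.sin(a),0],[np.sin(a),-np.cos(a),0],[0,0,-1]]))
    r=(R.inv()*T).as_rotvec()/np.radians(60)
    print('t',round(float(o['t']),2),'pos',np.round(o['ee_pos'],1),'yaw',round(y0,1),'F',np.round(o['ft_force'],1),'w',round(float(o['width']),1),'j6',round(o['qpos'][5],2))
    print('shift',np.round(s,3),'turn',np.round(r,4))
E
python3 -c "
from h import *
to([532,198,220])"
```

```text
t 1.3 pos [253.  571.5 222.7] yaw 66.1 F [0.2 0.7 0.1] w 87.9 j6 -0.02
shift [-1.524  2.709  0.018] turn [-0.  0. -0.]
```

move_arm(motion=[[[-0.1,0.18,0],[0,0,0]],[[-0.2,0.36,0],[0,0,0]],[[-0.3,0.54,0],[0,0,0]],[[-0.4,0.72,0],[0,0,0]],[[-0.508,0.903,0],[0,0,0]]], gripper=1)

```text
t: 1.92
ee_pos: [346.6, 446.2, 222.8]
orientation: [-2.633, -1.714, -0.0]
ft_force: [0.3, 0.5, 0.6]
width: 87.5
```

move_arm(motion=[[[-0.1,0.18,0],[0,0,0]],[[-0.2,0.36,0],[0,0,0]],[[-0.3,0.54,0],[0,0,0]],[[-0.4,0.72,0],[0,0,0]],[[-0.508,0.903,0],[0,0,0]]])

```text
t: 2.55
ee_pos: [439.6, 321.7, 222.8]
orientation: [-2.633, -1.714, -0.001]
ft_force: [0.7, -0.2, -0.1]
width: 87.9
```

move_arm(motion=[[[-0.1,0.18,0],[0,0,0]],[[-0.2,0.36,0],[0,0,0]],[[-0.3,0.54,0],[0,0,0]],[[-0.4,0.72,0],[0,0,0]],[[-0.508,0.903,0.1],[0,0,0]]])

```text
t: 3.18
ee_pos: [533.5, 197.5, 208.7]
orientation: [2.632, 1.713, 0.004]
ft_force: [-0.4, 0.2, 0.2]
width: 87.7
```

```bash
python3 -c "
from h import *
to([532,198,114])
a=snap('side','s2');b=snap('top','t2')
p=a['pixels'][60:220,160:310,::-1];q=b['pixels'][150:270,130:280,::-1]
v=np.vstack([cv2.resize(p,None,fx=2.5,fy=2.5),cv2.resize(q,None,fx=2.5,fy=2.5)]) 
cv2.imwrite('pics/c2s.png',cv2.resize(p,None,fx=3.5,fy=3.5,interpolation=2))
print(proj(a,[532,198,114]),proj(a,ctrl.get_obs()['ee_pos']))
"
```

```text
t 3.17 pos [533.5 197.5 208.7] yaw 66.1 F [-0.4  0.2  0.2] w 87.7 j6 -0.82
shift [-0.002 -0.012  0.631] turn [ 0.002  -0.0019 -0.    ]
[[229.69826492 157.89991755]] [[229.33440938 134.87422138]]
```

View pics/c2s.png

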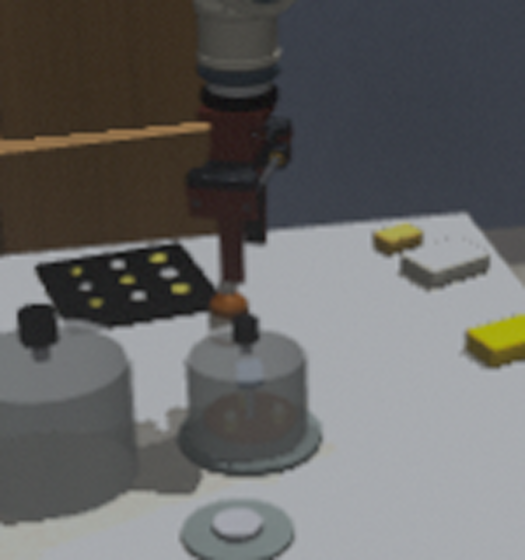

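The fingers hang directly over the black knob (crop (245,329), full picture about (230,154)). I'll descend over it.

move_arm(motion=[[[0,-0.01,0.1],[0,0,0]],[[0,-0.01,0.22],[0,0,0]],[[0,-0.01,0.35],[0,0,0]],[[0,-0.01,0.48],[0,0,0]],[[0,-0.01,0.58],[0,0,0]]])

```text
t: 3.9
ee_pos: [529.5, 199.1, 119.0]
orientation: [-2.632, -1.715, 0.002]
ft_force: [0.6, 0.2, 0.0]
width: 87.4
```

move_arm(motion=[[[0,0,0.03],[0,0,0]],[[0,0,0.045],[0,0,0]],[[0,0,0.045],[0,0,0]],[[0,0,0.045],[0,0,0]],[[0,0,0.045],[0,0,0]]])

```text
t: 4.53
ee_pos: [530.9, 198.6, 114.4]
orientation: [2.633, 1.714, 0.001]
ft_force: [0.6, -0.3, 0.2]
width: 87.9
```

move_arm(motion=[[[0,0,0],[0,0,0]],[[0,0,0],[0,0,0]],[[0,0,0],[0,0,0]],[[0,0,0],[0,0,0]],[[0,0,0],[0,0,0]]], gripper=0)

```text
t: 5.15
ee_pos: [530.6, 198.6, 113.9]
orientation: [-2.633, -1.714, 0.0]
ft_force: [-0.3, 0.1, 1.1]
width: 41.5
```

move_arm(motion=[[[0,0,0],[0,0,0]],[[0,0,0],[0,0,0]],[[0,0,0],[0,0,0]],[[0,0,0],[0,0,0]],[[0,0,0],[0,0,0]]])

```text
t: 5.78
ee_pos: [530.6, 198.6, 113.9]
orientation: [-2.633, -1.714, 0.0]
ft_force: [0.0, 1.1, -0.6]
width: 27.4
```

```bash
python3 -c "
from h import *
to([532,198,114])
a=snap('side','s3')
cv2.imwrite('pics/c3s.png',cv2.resize(a['pixels'][60:220,160:310,::-1],None,fx=3.5,fy=3.5,interpolation=2))
"
```

```text
t 5.78 pos [530.6 198.6 113.9] yaw 66.1 F [ 0.   1.1 -0.6] w 27.4 j6 -0.82
shift [ 0.     0.01  -0.001] turn [-0.  0. -0.]
```

View pics/c3s.png

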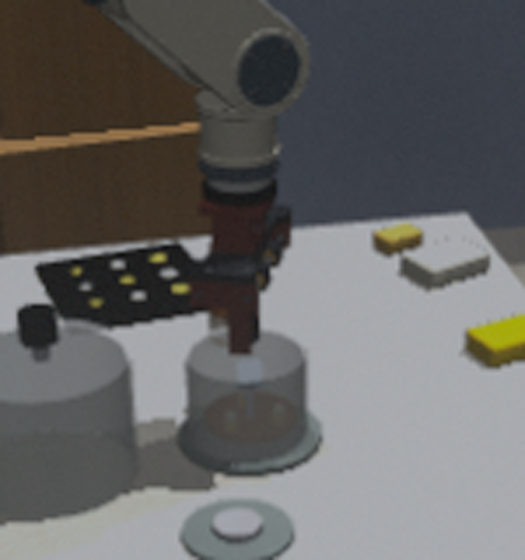

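The jaws have closed to 27.4 mm on the knob. Now a slow, straight lift.

move_arm(motion=[[[0,0,-0.02],[0,0,0]],[[0,0,-0.06],[0,0,0]],[[0,0,-0.11],[0,0,0]],[[0,0,-0.17],[0,0,0]],[[0,0,-0.23],[0,0,0]]])

```text
t: 6.45
ee_pos: [530.8, 198.6, 149.3]
orientation: [2.633, 1.714, 0.001]
ft_force: [-0.9, 0.3, -2.2]
width: 27.4
```

move_arm(motion=[[[0,0,-0.08],[0,0,0]],[[0,0,-0.18],[0,0,0]],[[0,0,-0.28],[0,0,0]],[[0,0,-0.38],[0,0,0]],[[0,0,-0.48],[0,0,0]]])

```text
t: 7.08
ee_pos: [530.7, 198.6, 221.6]
orientation: [2.633, 1.714, 0.0]
ft_force: [1.0, 0.0, -1.6]
width: 27.3
```

move_arm(motion=[[[0,0,-0.06],[0,0,0]],[[0,0,-0.1],[0,0,0]],[[0,0,-0.13],[0,0,0]],[[0,0,-0.15],[0,0,0]],[[0,0,-0.15],[0,0,0]]])

```text
t: 7.7
ee_pos: [530.6, 198.6, 242.9]
orientation: [-2.633, -1.714, 0.0]
ft_force: [0.1, -0.4, -2.0]
width: 27.9
```

```bash
python3 -c "
from h import *
to([547.5,-184,240])
a=snap('side','s4');b=snap('top','t4')
cv2.imwrite('pics/c4s.png',cv2.resize(a['pixels'][60:220,160:310,::-1],None,fx=3.5,fy=3.5,interpolation=2))
cv2.imwrite('pics/c4t.png',cv2.resize(b['pixels'][150:270,130:280,::-1],None,fx=3.5,fy=3.5,interpolation=2))
"
```

```text
t 7.7 pos [530.6 198.6 242.9] yaw 66.1 F [ 0.1 -0.4 -2. ] w 27.9 j6 -0.82
shift [-2.287  1.135  0.019] turn [-0.0001  0.0001 -0.    ]
```

View pics/c4s.png

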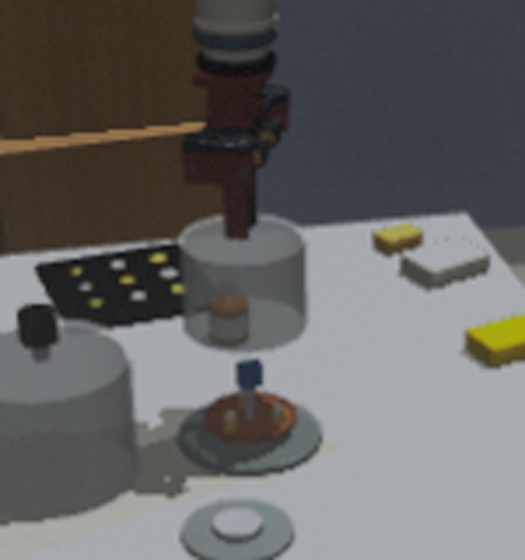

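Cover (240,280 in the crop) is clear of the blue handle at (250,375), and the tray is undisturbed. I'll carry the cover over to the mat.

move_arm(motion=[[[-0.05,0.025,0],[0,0,0]],[[-0.15,0.075,0],[0,0,0]],[[-0.28,0.14,0],[0,0,0]],[[-0.42,0.21,0],[0,0,0]],[[-0.57,0.284,0],[0,0,0]]])

```text
t: 8.43
ee_pos: [534.8, 101.3, 242.9]
orientation: [2.633, 1.713, -0.0]
ft_force: [0.8, -0.4, -2.6]
width: 27.7
```

move_arm(motion=[[[-0.15,0.075,0],[0,0,0]],[[-0.3,0.15,0],[0,0,0]],[[-0.45,0.225,0],[0,0,0]],[[-0.6,0.3,0],[0,0,0]],[[-0.75,0.375,0],[0,0,0]]])

```text
t: 9.05
ee_pos: [540.4, -24.4, 242.9]
orientation: [2.633, 1.713, -0.0]
ft_force: [0.3, 0.4, -1.8]
width: 27.8
```

move_arm(motion=[[[-0.14,0.07,0],[0,0,0]],[[-0.28,0.14,0],[0,0,0]],[[-0.4,0.2,0],[0,0,0]],[[-0.5,0.25,0],[0,0,0]],[[-0.6,0.3,0],[0,0,0]]])

```text
t: 9.68
ee_pos: [545.5, -124.1, 242.9]
orientation: [-2.633, -1.714, 0.0]
ft_force: [0.1, 0.5, -2.2]
width: 27.4
```

```bash
python3 -c "
from h import *
to([547.5,-184,150])
b=ctrl.get_image('top')
s=ctrl.get_image('side')
for n,c in(('tray_grip','top'),('tray_grip','side'),('tray','top'),('tray','side'),('die0','top'),('stand','top')):
  print(n,c,[(np.round(d['location'],1).tolist(),round(d['p'],2)) for d in ctrl.pinpoint(c,n)])
cv2.imwrite('pics/c5t.png',cv2.resize(b['pixels'][180:245,165:240,::-1],None,fx=8,fy=8,interpolation=2))
cv2.imwrite('pics/c5s.png',cv2.resize(s['pixels'][150:205,200:260,::-1],None,fx=10,fy=10,interpolation=2))
np.savez('im.npz',b=b,s=s)
"
```

```text
t 9.68 pos [ 545.5 -124.1  242.9] yaw 66.1 F [ 0.1  0.5 -2.2] w 27.4 j6 -1.4
shift [-0.36   0.174  0.62 ] turn [-0.  0. -0.]
tray_grip top [([534.2, 193.4, 80.4], 0.7)]
tray_grip side [([534.4, 198.7, 76.7], 0.69)]
tray top [([532.8, 195.1, 24.5], 0.58)]
tray side [([531.6, 197.4, 26.6], 0.64)]
die0 top [([512.1, 177.8, 31.2], 0.54), ([536.7, 228.0, 27.2], 0.52), ([564.4, 185.1, 26.8], 0.41)]
stand top [([488.8, 19.1, -2.9], 0.72), ([531.4, 200.4, -2.1], 0.64)]
```

View pics/c5t.png

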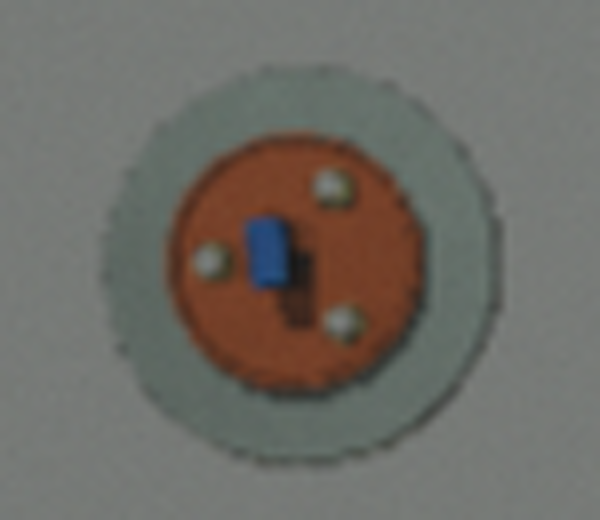

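View pics/c5s.png

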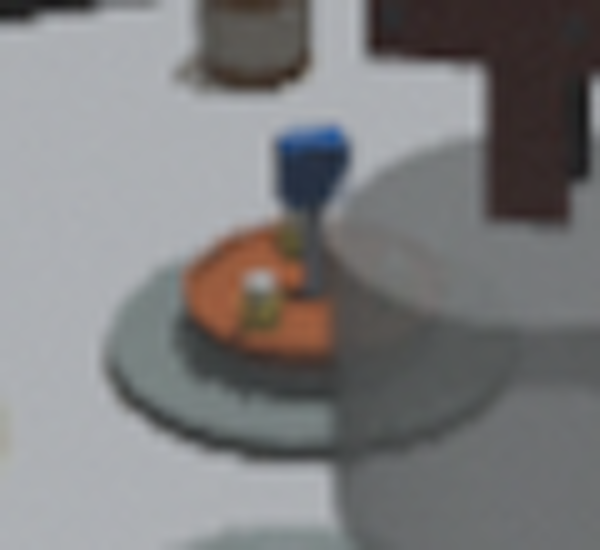

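Handle visible in the top crop at (267,252). It's 26 mm along the tray's x, which is nearly world x. First I'll finish placing the cover.

move_arm(motion=[[[-0.1,0.05,0],[0,0,0]],[[-0.19,0.09,0.03],[0,0,0]],[[-0.27,0.13,0.1],[0,0,0]],[[-0.33,0.16,0.2],[0,0,0]],[[-0.36,0.174,0.3],[0,0,0]]])

```text
t: 10.7
ee_pos: [547.2, -183.7, 196.3]
orientation: [-2.633, -1.712, 0.001]
ft_force: [0.2, 0.3, -2.4]
width: 27.5
```

move_arm(motion=[[[0,0,0.12],[0,0,0]],[[0,0,0.24],[0,0,0]],[[0,0,0.34],[0,0,0]],[[0,0,0.42],[0,0,0]],[[0,0,0.46],[0,0,0]]])

```text
t: 11.32
ee_pos: [547.4, -182.7, 128.1]
orientation: [-2.632, -1.714, 0.001]
ft_force: [-0.4, 0.6, -3.1]
width: 27.4
```

```bash
python3 -c "
from h import *
to([547.5,-184,108])
b=snap('top','t6');s=snap('side','s6')
cv2.imwrite('pics/c6t.png',cv2.resize(b['pixels'][150:260,270:390,::-1],None,fx=4,fy=4,interpolation=2))
cv2.imwrite('pics/c6s.png',cv2.resize(s['pixels'][170:290,190:320,::-1],None,fx=4,fy=4,interpolation=2))
"
```

```text
t 11.32 pos [ 547.4 -182.7  128.1] yaw 66.1 F [-0.4  0.6 -3.1] w 27.4 j6 -1.5
shift [-0.007  0.004  0.134] turn [-0.0008  0.     -0.    ]
```

View pics/c6s.png

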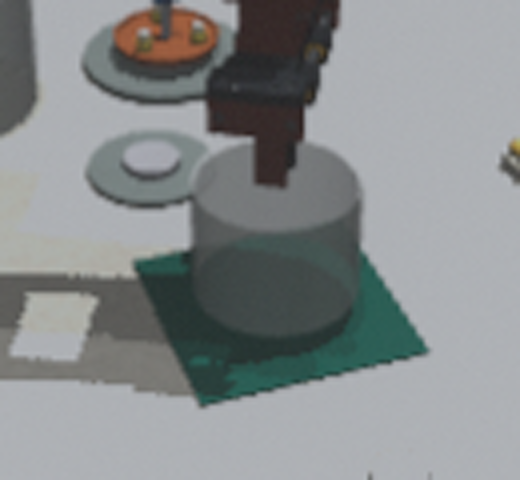

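View pics/c6t.png

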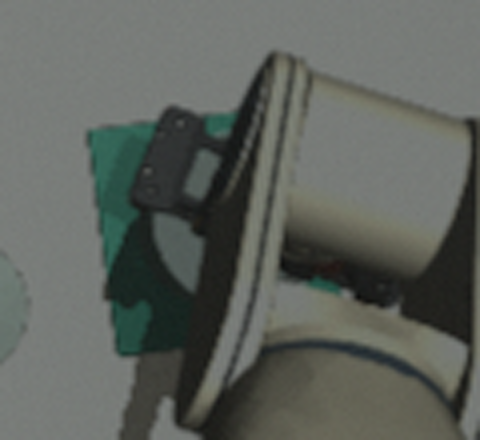

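The cover is hovering over the middle of the mat, upright. I'll lower it gently.

move_arm(motion=[[[-0.007,0.004,0.05],[0,0,0]],[[-0.007,0.004,0.08],[0,0,0]],[[-0.007,0.004,0.1],[0,0,0]],[[-0.007,0.004,0.11],[0,0,0]],[[-0.007,0.004,0.115],[0,0,0]]])

```text
t: 12.05
ee_pos: [547.7, -184.2, 111.7]
orientation: [2.633, 1.714, 0.0]
ft_force: [0.2, -0.1, -1.8]
width: 27.4
```

move_arm(motion=[[[0,0,0.004],[0,0,0]],[[0,0,0.008],[0,0,0]],[[0,0,0.012],[0,0,0]],[[0,0,0.015],[0,0,0]],[[0,0,0.015],[0,0,0]]])

```text
t: 12.68
ee_pos: [547.7, -184.1, 109.4]
orientation: [-2.633, -1.714, 0.0]
ft_force: [-0.7, 0.1, -2.0]
width: 27.0
```

move_arm(motion=[[[0,0,0.003],[0,0,0]],[[0,0,0.006],[0,0,0]],[[0,0,0.009],[0,0,0]],[[0,0,0.012],[0,0,0]],[[0,0,0.012],[0,0,0]]])

```text
t: 13.3
ee_pos: [547.9, -184.1, 107.8]
orientation: [2.633, 1.714, 0.0]
ft_force: [-0.6, 0.2, 1.5]
width: 27.6
```

The force has flipped from -2 to +1.5 N, so the cover is resting on the mat. I'll release it.

move_arm(motion=[[[0,0,0],[0,0,0]],[[0,0,0],[0,0,0]],[[0,0,0],[0,0,0]],[[0,0,0],[0,0,0]],[[0,0,0],[0,0,0]]], gripper=1)

```text
t: 13.92
ee_pos: [547.7, -184.2, 107.6]
orientation: [2.633, 1.714, 0.0]
ft_force: [-0.6, 0.3, 0.1]
width: 74.1
```

move_arm(motion=[[[0,0,0],[0,0,0]],[[0,0,0],[0,0,0]],[[0,0,0],[0,0,0]],[[0,0,-0.02],[0,0,0]],[[0,0,-0.06],[0,0,0]]])

```text
t: 14.55
ee_pos: [547.6, -184.1, 116.8]
orientation: [-2.633, -1.714, 0.0]
ft_force: [-0.5, -0.2, 1.1]
width: 88.1
```

move_arm(motion=[[[0,0,-0.15],[0,0,0]],[[0,0,-0.3],[0,0,0]],[[0,0,-0.45],[0,0,0]],[[0,0,-0.6],[0,0,0]],[[0,0,-0.7],[0,0,0]]])

```text
t: 15.18
ee_pos: [548.1, -184.3, 223.2]
orientation: [2.632, 1.713, 0.002]
ft_force: [-0.2, 0.2, -0.7]
width: 87.7
```

```bash
python3 - <<'E'
from h import *
to([533,197,200])
s=snap('side','s7')
cv2.imwrite('pics/c7s.png',cv2.resize(s['pixels'][110:290,150:350,::-1],None,fx=3.5,fy=3.5,interpolation=2))
b=snap('top','t7')
a=np.linspace(0,2*np.pi,24)
m={}
for im,n in((b,'top'),(s,'side')):
    p=im['pixels'].astype(int); mk=((p[:,:,2]-p[:,:,0]>25)&(p[:,:,2]-p[:,:,1]>15)).astype(np.uint8)
    mk[:, :150]=0; mk[:150]=0; mk[230:]=0; mk[:,260:]=0
    nn,l,st,ce=cv2.connectedComponentsWithStats(mk)
    for i in range(1,nn):
        if st[i,4]>10: 
            print(n,st[i],ce[i]); m[n]=ce[i]; pts=np.argwhere(l==i)[:,::-1].astype(np.float32); z=94 if n=='top' else 80
            w=ray(im,pts,z)[:,:2]; u,sv,vt=np.linalg.svd(w-w.mean(0)); print(w.mean(0),'dir',np.degrees(np.arctan2(vt[0,1],vt[0,0])),sv)
            print(cv2.minAreaRect(w.astype(np.float32)))
    v=cv2.resize(p[:,:,::-1].astype(np.uint8),None,fx=8,fy=8,interpolation=2)
    for r,z,x,y in((50,32,532,197),(78,10,532,199)):
        P=proj(im,np.c_[x+r*np.cos(a),y+r*np.sin(a),0*a+z]); cv2.polylines(v,[((P+.5)*8-.5).astype(np.int32)],True,(0,255,0),1)
    x0,y0=(165,180) if n=='top' else (195,150)
    cv2.imwrite(f'pics/c7{n}.png',v[y0*8:(y0+65)*8,x0*8:(x0+75)*8])
E
```

```text
t 15.18 pos [ 548.1 -184.3  223.2] yaw 66.1 F [-0.2  0.2 -0.7] w 87.7 j6 -1.5
shift [ 2.284 -1.121  0.153] turn [ 0.0015 -0.0001 -0.    ]
top [196 207   5   9  38] [198.05263158 211.13157895]
[533.63766365 197.64490058] dir -176.82081844101293 [40.78421482 24.08193297]
((534.0110473632812, 197.8043975830078), (23.415225982666016, 11.7299165725708), 0.09347017854452133)
side [228 162   7   8  37] [231.02702703 165.02702703]
[537.49770635 205.51812299] dir -102.1314390921313 [93.85587413 42.1761667 ]
((536.6402587890625, 202.0848388671875), (54.44127655029297, 22.335662841796875), 79.11493682861328)
```

View pics/c7s.png

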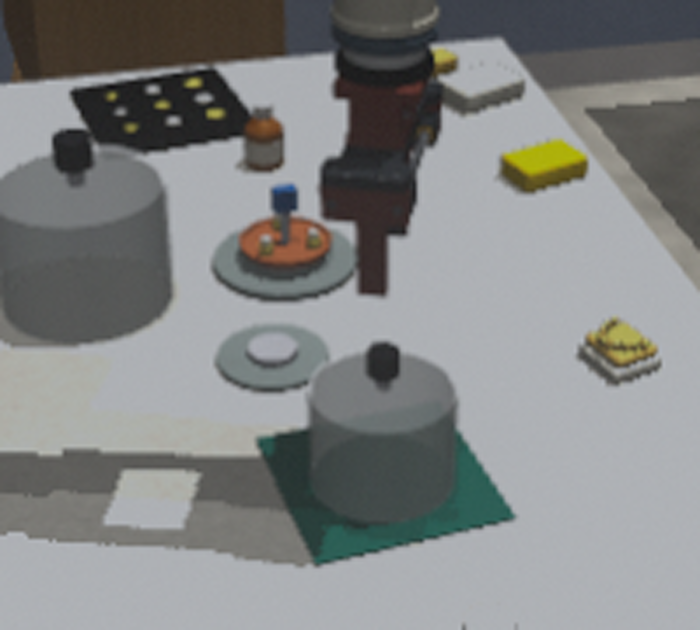

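View pics/c7top.png

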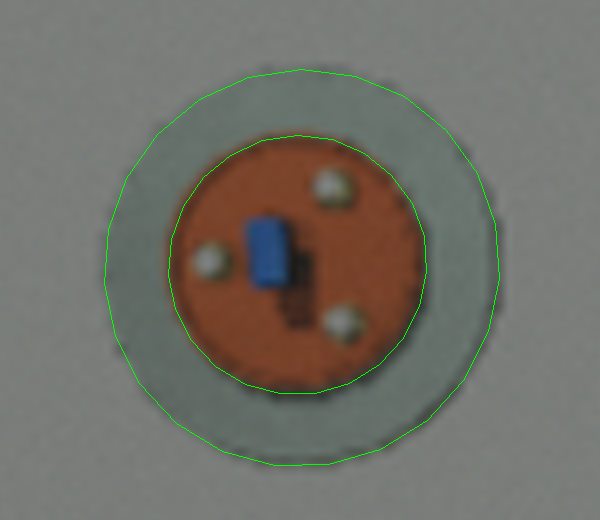

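View pics/c7side.png

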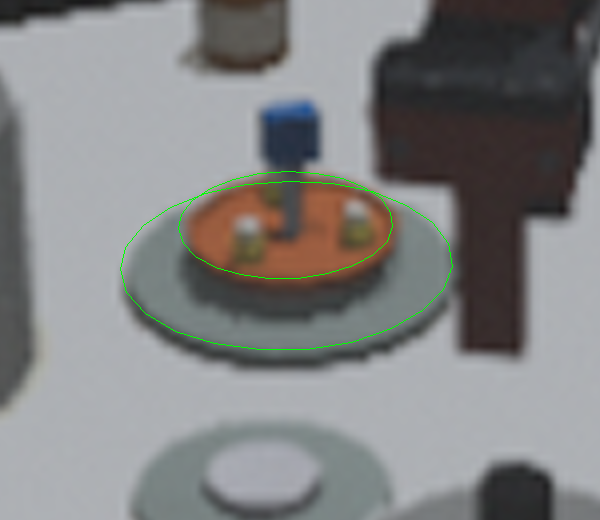

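The cover stands upright in the middle of the mat. Next I'll fit the blue block's pose (x, y, yaw) to the images by projecting it.

```bash
cat > fit.py <<'E'
from h import *
from scipy.optimize import minimize
def fit(n,im,win,x0=(533,197,4)):
    p=im['pixels'].astype(float); x,y,w,h=win
    bl=np.clip((p[:,:,2]-p[:,:,0])[y:y+h,x:x+w],0,None); 
    S=8
    def ren(q):
        a=np.radians(q[2]);c,s=np.cos(a),np.sin(a)
        L=np.array([(sx*13,sy*7,sz) for sx in(-1,1) for sy in(-1,1) for sz in(66,94)],float)
        W=np.c_[q[0]+c*L[:,0]-s*L[:,1],q[1]+s*L[:,0]+c*L[:,1],L[:,2]]
        P=(proj(im,W)+.5-[x,y])*S
        hl=cv2.convexHull(P.astype(np.float32)); m=np.zeros((h*S,w*S),np.uint8)
        cv2.fillConvexPoly(m,np.round((hl-.5)*16).astype(np.int32),255,shift=4)
        m=cv2.resize(m,(w,h),interpolation=cv2.INTER_AREA)/255.
        return cv2.GaussianBlur(m,(0,0),0.6)
    def cost(q):
        m=ren(q); k=(m*bl).sum()/(m*m).sum(); return ((bl-k*m)**2).sum()/(bl**2).sum()
    best=None
    for a in(-15,-5,4,12,20):
        r=minimize(cost,(x0[0],x0[1],a),method='Nelder-Mead',options=dict(initial_simplex=[(x0[0],x0[1],a),(x0[0]+4,x0[1],a),(x0[0],x0[1]+4,a),(x0[0],x0[1],a+6)]))
        print(n,a,np.round(r.x,2),round(r.fun,4))
ims={c:ctrl.get_image(c) for c in('top','side')}
fit('top',ims['top'],(188,200,20,22)); fit('side',ims['side'],(220,155,20,22))
E
python3 fit.py
```

```text
top -15 [534.33 200.11 -10.33] 0.2661
top -5 [534.37 199.92  -2.  ] 0.2677
top 4 [534.01 199.87   5.05] 0.2672
top 12 [533.91 200.13   7.37] 0.2675
top 20 [534.26 199.96  12.9 ] 0.2681
side -15 [536.18 200.3   -5.31] 0.2661
side -5 [536.26 200.69  -4.47] 0.266
side 4 [536.37 200.59  -4.16] 0.266
side 12 [536.3  200.62  -4.24] 0.2659
side 20 [536.27 200.59  -4.07] 0.2659
```

```bash
cat > fit2.py <<'E'
from h import *
from scipy.optimize import minimize
def fit(n,im,win,x0=(534,199)):
    p=cv2.GaussianBlur(im['pixels'],(0,0),.5).astype(float); x,y,w,h=win
    q0=p[y:y+h,x:x+w]; bl=np.clip(q0[:,:,2]-np.maximum(q0[:,:,0],q0[:,:,1]),0,None); S=8
    def poly(W):
        P=(proj(im,W)+.5-[x,y])*S; hl=cv2.convexHull(P.astype(np.float32)); m=np.zeros((h*S,w*S),np.uint8)
        cv2.fillConvexPoly(m,np.round((hl-.5)*16).astype(np.int32),255,shift=4); return m
    def cost(q,ret=0):
        a=np.radians(q[2]);c,s=np.cos(a),np.sin(a)
        L=np.array([(sx*13,sy*7,sz) for sz in(94,66) for sx in(-1,1) for sy in(-1,1)],float)
        W=np.c_[q[0]+c*L[:,0]-s*L[:,1],q[1]+s*L[:,0]+c*L[:,1],L[:,2]]
        t=poly(W[:4]);al=poly(W);sd=cv2.subtract(al,t)
        A=[cv2.GaussianBlur(cv2.resize(m,(w,h),interpolation=cv2.INTER_AREA)/255.,(0,0),.8).ravel() for m in(t,sd)]
        A=np.array(A+[np.ones(w*h)]).T; k,*_=np.linalg.lstsq(A,bl.ravel(),rcond=None)
        r=bl.ravel()-A@k; 
        return (r@r)/(bl**2).sum()
    for a in(-12,-4,4,12,20):
        r=minimize(cost,(*x0,a),method='Nelder-Mead',options=dict(initial_simplex=[(x0[0],x0[1],a),(x0[0]+4,x0[1],a),(x0[0],x0[1]+4,a),(x0[0],x0[1],a+6)]))
        print(n,a,np.round(r.x,2),round(r.fun,4))
ims={c:ctrl.get_image(c) for c in('top','side')}
fit('top',ims['top'],(188,200,20,22)); fit('side',ims['side'],(220,155,20,22))
E
python3 fit2.py
```

```text
top -12 [533.67 197.42   6.22] 0.0655
top -4 [533.75 197.42   6.3 ] 0.0652
top 4 [533.67 197.39   6.27] 0.0658
top 12 [533.6  197.48   7.45] 0.0662
top 20 [533.62 197.41   6.34] 0.0653
side -12 [534.9  192.59  -1.51] 0.0647
side -4 [535.   192.58   3.41] 0.0632
side 4 [534.96 192.53   9.24] 0.0634
side 12 [534.74 192.2   11.86] 0.0637
side 20 [534.96 192.37  20.75] 0.0687
```

```bash
python3 - <<'E'
from h import *
for c in ('side','top'):
    im=ctrl.get_image(c); g=im['pixels'].astype(int).max(2)
    e=proj(im,[547.7,-184.1,126]).ravel(); x0,y0=(e-12).astype(int)
    for th in(45,55,65):
        n,l,s,ce=cv2.connectedComponentsWithStats((g[y0:y0+24,x0:x0+24]<th).astype(np.uint8))
        for i in range(1,n):
            if s[i,4]>20: print(c,th,e,s[i],ce[i]+[x0,y0],ray(im,[ce[i]+[x0,y0]],126))
E
```

```text
side 45 [258.54559938 212.60856855] [10 13  8  5 30] [259.3 214.9] [[ 547.07942021 -196.01439807  126.        ]]
side 55 [258.54559938 212.60856855] [10  9  8 10 72] [259.43055556 213.26388889] [[ 549.42567824 -187.96078241  126.        ]]
side 65 [258.54559938 212.60856855] [ 9  8  9 11 83] [259.06024096 213.21686747] [[ 548.42897424 -187.48483536  126.        ]]
top 45 [331.13508584 203.87327491] [  0   0  24  24 343] [331.         201.44314869] [[ 554.56558814 -183.92441735  126.        ]]
top 55 [331.13508584 203.87327491] [  0   0  24  24 372] [330.7311828  201.04569892] [[ 555.69840019 -183.20354797  126.        ]]
top 65 [331.13508584 203.87327491] [  0   0  24  24 392] [330.71938776 200.84183673] [[ 556.27485542 -183.18746994  126.        ]]
```

move_arm(motion=[[[0.15,-0.075,0],[0,0,0]],[[0.3,-0.15,0],[0,0,0]],[[0.45,-0.225,0],[0,0,0]],[[0.6,-0.3,0],[0,0,0]],[[0.76,-0.374,0],[0,0,0]]])

```text
t: 16.2
ee_pos: [542.2, -56.4, 221.0]
orientation: [-2.633, -1.713, 0.001]
ft_force: [0.9, -0.4, -0.1]
width: 87.8
```

move_arm(motion=[[[0.15,-0.075,0],[0,0,0]],[[0.3,-0.15,0],[0,0,0]],[[0.45,-0.225,0],[0,0,0]],[[0.6,-0.3,0],[0,0,0]],[[0.76,-0.374,0],[0,0,0]]])

```text
t: 16.82
ee_pos: [537.0, 70.5, 221.0]
orientation: [-2.633, -1.713, 0.002]
ft_force: [0.3, -0.9, 0.1]
width: 87.7
```

move_arm(motion=[[[0.15,-0.075,0],[0,0,-0.1]],[[0.3,-0.15,0],[0,0,-0.2]],[[0.45,-0.225,0],[0,0,-0.3]],[[0.6,-0.3,0],[0,0,-0.4]],[[0.76,-0.374,0.15],[0,0,-0.5]]])

```text
t: 17.45
ee_pos: [533.2, 197.8, 199.7]
orientation: [2.095, 2.339, 0.004]
ft_force: [0.4, 1.1, 0.5]
width: 87.9
```

move_arm(motion=[[[0,0,0],[0,0,0]],[[0,0,0],[0,0,0]],[[0,0,0],[0,0,0]],[[0,0,0],[0,0,0]],[[0,0,0],[0,0,0]]])

```text
t: 18.08
ee_pos: [532.5, 196.3, 199.5]
orientation: [2.1, 2.336, 0.001]
ft_force: [-0.9, -0.1, 0.0]
width: 87.9
```

```bash
python3 -c "
from h import *
to([533.8,197,61],96)
s=snap('side','s8')
cv2.imwrite('pics/c8s.png',cv2.resize(s['pixels'][100:210,170:290,::-1],None,fx=5,fy=5,interpolation=2))
print(proj(s,[533.8,197,80]), proj(s,ctrl.get_obs()['ee_pos']))
"
```

```text
t 18.07 pos [532.5 196.3 199.5] yaw 96.1 F [-0.9 -0.1  0. ] w 87.9 j6 -1.34
shift [0.004 0.009 0.923] turn [ 0.0005 -0.0001  0.0012]
[[230.46354727 166.19229247]] [[229.29606645 136.64830492]]
```

View pics/c8s.png

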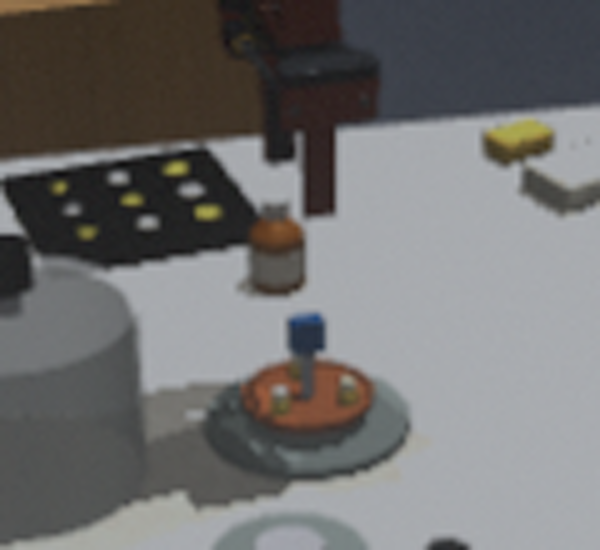

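Fingers are centred over the handle (crop (306,333)), with the jaws straddling it along the tray's y. I'll descend in two steps.

move_arm(motion=[[[0.004,0.009,0.08],[0,0,0]],[[0.004,0.009,0.2],[0,0,0]],[[0.004,0.009,0.33],[0,0,0]],[[0.004,0.009,0.45],[0,0,0]],[[0.004,0.009,0.55],[0,0,0]]])

```text
t: 18.75
ee_pos: [533.0, 197.3, 114.9]
orientation: [-2.099, -2.336, 0.002]
ft_force: [0.2, 0.0, 0.1]
width: 87.5
```

move_arm(motion=[[[0,0,0.08],[0,0,0]],[[0,0,0.17],[0,0,0]],[[0,0,0.26],[0,0,0]],[[0,0,0.33],[0,0,0]],[[0,0,0.37],[0,0,0]]])

```text
t: 19.38
ee_pos: [533.4, 197.4, 60.4]
orientation: [-2.1, -2.337, 0.001]
ft_force: [-0.1, 0.3, 0.4]
width: 87.9
```

move_arm(motion=[[[0,0,0],[0,0,0]],[[0,0,0],[0,0,0]],[[0,0,0],[0,0,0]],[[0,0,0],[0,0,0]],[[0,0,0],[0,0,0]]], gripper=0.3)

```text
t: 20.0
ee_pos: [533.6, 197.5, 61.3]
orientation: [2.1, 2.337, 0.0]
ft_force: [0.3, -0.2, -0.0]
width: 41.2
```

```bash
python3 -c "
from h import *
to([533.8,197,61],96)
s=snap('side','s9')
cv2.imwrite('pics/c9s.png',cv2.resize(s['pixels'][120:205,185:275,::-1],None,fx=7,fy=7,interpolation=2))
"
```

```text
t 20.0 pos [533.6 197.5  61.3] yaw 96.1 F [ 0.3 -0.2 -0. ] w 41.2 j6 -1.34
shift [-0.003  0.001  0.002] turn [ 0.0002 -0.0001  0.002 ]
```

View pics/c9s.png

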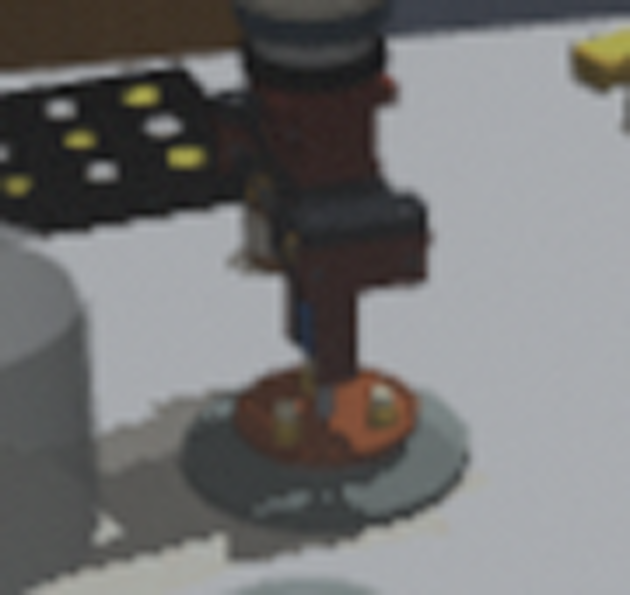

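The blue handle sits between the fingers and the dies are standing. I'll close in steps.

move_arm(motion=[[[0,0,0],[0,0,0]],[[0,0,0],[0,0,0]],[[0,0,0],[0,0,0]],[[0,0,0],[0,0,0]],[[0,0,0],[0,0,0]]], gripper=0.2)

```text
t: 20.68
ee_pos: [533.6, 197.4, 61.1]
orientation: [2.1, 2.337, 0.0]
ft_force: [0.4, -0.6, -0.0]
width: 17.5
```

move_arm(motion=[[[0,0,0],[0,0,0]],[[0,0,0],[0,0,0]],[[0,0,0],[0,0,0]],[[0,0,0],[0,0,0]],[[0,0,0],[0,0,0]]], gripper=0.17)

```text
t: 21.3
ee_pos: [533.6, 197.5, 61.2]
orientation: [-2.1, -2.337, -0.0]
ft_force: [0.2, 1.5, 0.2]
width: 14.6
```

move_arm(motion=[[[0,0,0],[0,0,0]],[[0,0,0],[0,0,0]],[[0,0,0],[0,0,0]],[[0,0,0],[0,0,0]],[[0,0,0],[0,0,0]]], gripper=0)

```text
t: 21.92
ee_pos: [533.6, 197.4, 61.1]
orientation: [2.1, 2.337, 0.0]
ft_force: [-0.5, 1.8, 0.3]
width: 14.0
```

move_arm(motion=[[[0,0,0],[0,0,0]],[[0,0,0],[0,0,0]],[[0,0,0],[0,0,0]],[[0,0,0],[0,0,0]],[[0,0,0],[0,0,0]]])

```text
t: 22.55
ee_pos: [533.6, 197.4, 61.1]
orientation: [2.1, 2.337, 0.0]
ft_force: [-0.4, 1.4, 0.7]
width: 13.6
```

move_arm(motion=[[[0,0,-0.005],[0,0,0]],[[0,0,-0.015],[0,0,0]],[[0,0,-0.03],[0,0,0]],[[0,0,-0.05],[0,0,0]],[[0,0,-0.07],[0,0,0]]])

```text
t: 23.18
ee_pos: [533.6, 197.4, 71.8]
orientation: [2.1, 2.337, -0.0]
ft_force: [0.5, 0.3, -3.0]
width: 14.2
```

move_arm(motion=[[[0,0,-0.025],[0,0,0]],[[0,0,-0.055],[0,0,0]],[[0,0,-0.09],[0,0,0]],[[0,0,-0.125],[0,0,0]],[[0,0,-0.16],[0,0,0]]])

```text
t: 23.8
ee_pos: [533.6, 197.4, 96.1]
orientation: [2.1, 2.337, 0.0]
ft_force: [0.4, -0.6, -3.3]
width: 13.8
```

```bash
python3 -c "
from h import *
to([533.6,197.4,230],96)
s=snap('side','s10')
cv2.imwrite('pics/c10s.png',cv2.resize(s['pixels'][100:205,175:285,::-1],None,fx=5,fy=5,interpolation=2))
"
```

```text
t 23.8 pos [533.6 197.4  96.1] yaw 96.1 F [ 0.4 -0.6 -3.3] w 13.8 j6 -1.34
shift [-0.     0.    -0.893] turn [ 0.0001 -0.      0.002 ]
```

View pics/c10s.png

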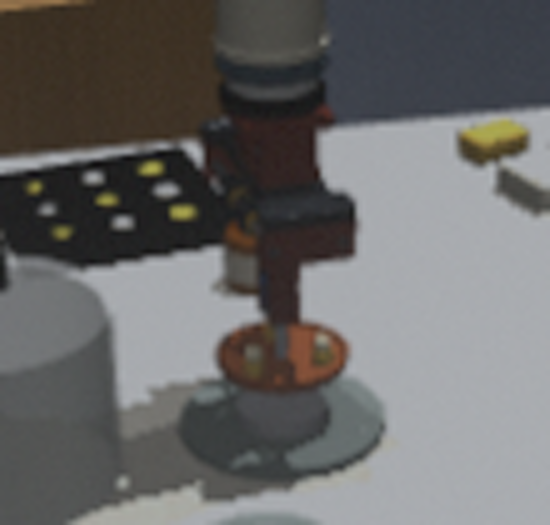

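The tray has lifted level off the pedestal, and the dies are standing at crop (255,355) and (322,348). I'll keep lifting.

move_arm(motion=[[[0,0,-0.035],[0,0,0]],[[0,0,-0.075],[0,0,0]],[[0,0,-0.12],[0,0,0]],[[0,0,-0.165],[0,0,0]],[[0,0,-0.21],[0,0,0]]])

```text
t: 24.48
ee_pos: [533.6, 197.4, 127.7]
orientation: [2.1, 2.337, 0.0]
ft_force: [-0.3, -0.2, -2.5]
width: 13.8
```

move_arm(motion=[[[0,0,-0.05],[0,0,0]],[[0,0,-0.1],[0,0,0]],[[0,0,-0.15],[0,0,0]],[[0,0,-0.2],[0,0,0]],[[0,0,-0.25],[0,0,0]]])

```text
t: 25.1
ee_pos: [533.5, 197.4, 165.1]
orientation: [-2.1, -2.337, 0.0]
ft_force: [0.1, 0.9, -3.9]
width: 13.6
```

move_arm(motion=[[[0,0,-0.05],[0,0,0]],[[0,0,-0.1],[0,0,0]],[[0,0,-0.15],[0,0,0]],[[0,0,-0.195],[0,0,0]],[[0,0,-0.235],[0,0,0]]])

```text
t: 25.72
ee_pos: [533.6, 197.4, 200.3]
orientation: [2.1, 2.337, 0.0]
ft_force: [-0.2, -0.9, -4.4]
width: 13.7
```

move_arm(motion=[[[0,0,-0.035],[0,0,0]],[[0,0,-0.065],[0,0,0]],[[0,0,-0.09],[0,0,0]],[[0,0,-0.105],[0,0,0]],[[0,0,-0.11],[0,0,0]]])

```text
t: 26.35
ee_pos: [533.5, 197.4, 216.5]
orientation: [2.1, 2.337, -0.0]
ft_force: [-0.6, -0.5, -2.8]
width: 14.0
```

move_arm(motion=[[[0,0,0],[0,0,0]],[[0,0,0],[0,0,0]],[[0,0,0],[0,0,0]],[[0,0,0],[0,0,0]],[[0,0,0],[0,0,0]]])

```text
t: 26.98
ee_pos: [533.5, 197.4, 216.3]
orientation: [-2.1, -2.337, 0.0]
ft_force: [0.1, -0.1, -2.8]
width: 13.8
```

```bash
python3 -c "
from h import *
to([533.6,197.4,230],96)
s=snap('side','s11')
cv2.imwrite('pics/c11s.png',cv2.resize(s['pixels'][80:300,160:360,::-1],None,fx=2.7,fy=2.7,interpolation=2))
cv2.imwrite('pics/c11z.png',cv2.resize(s['pixels'][90:170,190:270,::-1],None,fx=7,fy=7,interpolation=2))
"
```

```text
t 26.98 pos [533.5 197.4 216.3] yaw 96.1 F [ 0.1 -0.1 -2.8] w 13.8 j6 -1.34
shift [-0.     0.    -0.091] turn [-0.     0.     0.002]
```

View pics/c11s.png

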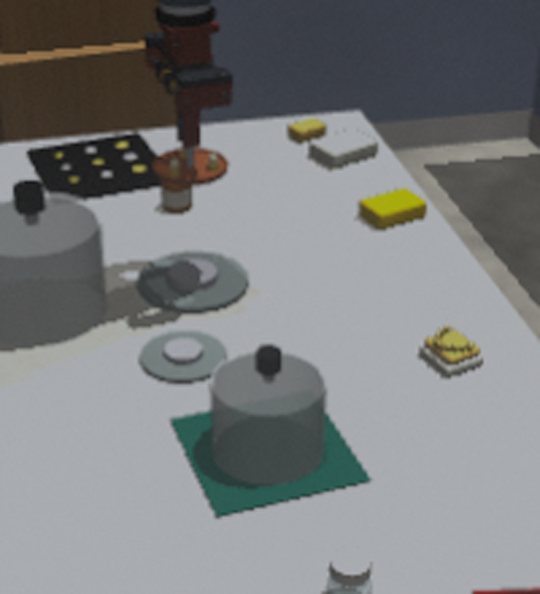

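View pics/c11z.png

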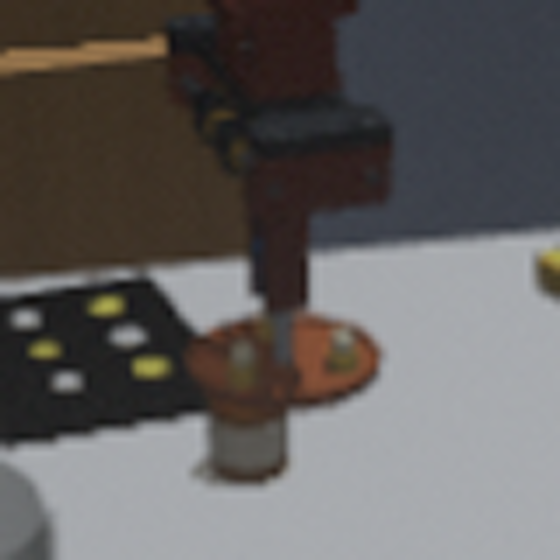

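The tray's underside is now about 177 mm up. It looks level, with dies at crop (243,355), (342,350) and (265,327) behind the stem. Now I'll hold it still.

move_arm(motion=[[[0,0,0],[0,0,0]],[[0,0,0],[0,0,0]],[[0,0,0],[0,0,0]],[[0,0,0],[0,0,0]],[[0,0,0],[0,0,0]]])

```text
t: 27.65
ee_pos: [533.6, 197.4, 216.4]
orientation: [2.1, 2.337, 0.0]
ft_force: [0.1, -0.0, -1.7]
width: 13.9
```

move_arm(motion=[[[0,0,0],[0,0,0]],[[0,0,0],[0,0,0]],[[0,0,0],[0,0,0]],[[0,0,0],[0,0,0]],[[0,0,0],[0,0,0]]])

```text
t: 28.28
ee_pos: [533.5, 197.5, 216.4]
orientation: [2.1, 2.337, 0.0]
ft_force: [-0.0, 0.5, -3.5]
width: 13.8
```

move_arm(motion=[[[0,0,0],[0,0,0]],[[0,0,0],[0,0,0]],[[0,0,0],[0,0,0]],[[0,0,0],[0,0,0]],[[0,0,0],[0,0,0]]])

```text
t: 28.9
ee_pos: [533.6, 197.4, 216.4]
orientation: [-2.1, -2.337, -0.0]
ft_force: [0.5, -0.8, -3.6]
width: 13.8
```

move_arm(motion=[[[0,0,0],[0,0,0]],[[0,0,0],[0,0,0]],[[0,0,0],[0,0,0]],[[0,0,0],[0,0,0]],[[0,0,0],[0,0,0]]])

```text
t: 29.52
ee_pos: [533.5, 197.4, 216.4]
orientation: [2.1, 2.337, -0.0]
ft_force: [0.2, -1.1, -3.3]
width: 14.0
```

move_arm(motion=[[[0,0,0],[0,0,0]],[[0,0,0],[0,0,0]],[[0,0,0],[0,0,0]],[[0,0,0],[0,0,0]],[[0,0,0],[0,0,0]]])

```text
t: 30.15
ee_pos: [533.5, 197.4, 216.4]
orientation: [2.1, 2.337, -0.0]
ft_force: [-0.5, -0.4, -4.0]
width: 14.0
```

move_arm(motion=[[[0,0,0],[0,0,0]],[[0,0,0],[0,0,0]],[[0,0,0],[0,0,0]],[[0,0,0],[0,0,0]],[[0,0,0],[0,0,0]]])

```text
t: 30.78
ee_pos: [533.6, 197.4, 216.4]
orientation: [2.1, 2.337, -0.0]
ft_force: [0.1, -0.4, -3.5]
width: 13.8
```

move_arm(motion=[[[0,0,0],[0,0,0]],[[0,0,0],[0,0,0]],[[0,0,0],[0,0,0]],[[0,0,0],[0,0,0]],[[0,0,0],[0,0,0]]])

```text
t: 31.4
ee_pos: [533.5, 197.4, 216.4]
orientation: [2.1, 2.337, 0.0]
ft_force: [0.2, -0.9, -3.1]
width: 14.0
```

```bash
python3 -c "
from h import *
to([533.6,197.4,216.3],96)
s=snap('side','s12')
cv2.imwrite('pics/c12z.png',cv2.resize(s['pixels'][90:170,190:270,::-1],None,fx=7,fy=7,interpolation=2))
for c in('side','top'):
  for n in('die0','tray','cover','cast','jar','bottle'): print(c,n,[(np.round(d['location']).tolist(),round(d['p'],2)) for d in ctrl.pinpoint(c,n)])
"
```

```text
t 31.4 pos [533.5 197.4 216.4] yaw 96.1 F [ 0.2 -0.9 -3.1] w 14.0 j6 -1.34
shift [-0.     0.     0.001] turn [ 0.    -0.     0.002]
side die0 [([559.0, 182.0, 187.0], 0.52), ([508.0, 181.0, 181.0], 0.49), ([547.0, -187.0, 129.0], 0.48), ([548.0, 430.0, 2.0], 0.29)]
side tray [([531.0, 200.0, 180.0], 0.57)]
side cover [([320.0, 178.0, -2.0], 0.65), ([551.0, -188.0, 6.0], 0.58)]
side cast [([819.0, -61.0, -2.0], 0.68)]
side jar [([569.0, -430.0, 1.0], 0.69), ([531.0, 200.0, 182.0], 0.5)]
side bottle [([550.0, 430.0, 4.0], 0.56)]
top die0 [([564.0, 179.0, 31.0], 0.58), ([537.0, 232.0, 27.0], 0.56), ([515.0, 176.0, 30.0], 0.41), ([535.0, 196.0, 80.0], 0.26)]
top tray [([534.0, 197.0, 23.0], 0.76)]
top cover [([546.0, -183.0, 1.0], 0.69), ([320.0, 178.0, -2.0], 0.64)]
top cast [([817.0, -61.0, 8.0], 0.9)]
top jar []
top bottle [([556.0, 439.0, 2.0], 0.63)]
```

View pics/c12z.png

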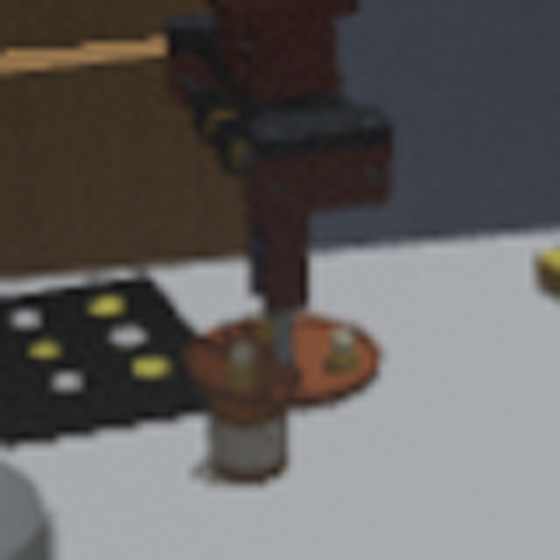

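The view is unchanged after about 4.4 s of holding still. The top-camera detections here came from an earlier picture, so I'm relying on the fresh side view. I'll hand the job in.

```bash
python3 -c "
from h import *
print(ctrl.close_job())"
```

```text
the job is handed in; nothing more can be done
None
```

The cover is on the green mat, and the job was handed in at about 31.7 s of the 64 s allowed with the arm still holding the tray in the air. No verdict was reported.

- **Cover:** I lifted the smaller cover straight up by its knob (about 129 mm) and lowered it until the force showed it resting on the mat, then released it. It stands upright with its centre within a few mm of the mat's centre.
- **Tray:** I gripped the blue handle across its flat faces and lifted the tray. Its underside is about 177 mm above the bench, worked out from the arm's rise. I held it level for about 4.4 s, with the measured arm position steady to 0.1 mm.
- **Dies:** The last side picture shows two standing clearly and the third partly hidden behind the stem. The detector found only those two on the raised tray, plus low-confidence false hits elsewhere.
- **Bystanders:** The side camera puts the cast, jar and bottle within 6 mm of where they were found at the start, which is about the detector's error.

**Checks that disagreed or were weak:**
- **Camera offset:** The side and top cameras differed by about 5 mm in y. I corrected for this using the cover's known position after release.
- **Final top-camera check:** Those detections came from an earlier picture and showed the tray still on the stand. The final check therefore rests on the fresh side view and the arm's own readings.

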